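Bring the red jar to the front of the decorating carousel

ROBOT

A 7-joint arm with a two-finger parallel gripper is mounted at the origin on the work surface. World frame = base frame: x ahead of the robot, y to its left, z up, the work surface at z = 0. Lengths are in m, angles in rad, forces in N, time in s.
With the tool pointing down it reaches from about 0.4 to 0.9 m from the base axis. Payload 5.5 kg.
Tool frame: the origin (TCP) lies between the finger pads, 19 mm behind the fingertips; this is the grasp point; z points along the fingers, y is the line along which they close (so a half turn about z gives the same grasp; the last joint's range is limited). The gripper opens to 92 mm and grips with 3 to 60 N. Pads are 19 mm wide; open, the fingers measure 130 mm over their backs; the gripper's body (75 mm by 190 mm) begins 47 mm behind the grasp point.
Start: joints at [1.406, 0.501, -0.427, 1.55, 0.221, 1.138, -0.21], TCP at [0.27, -0.591, 0.246] pointing down, gripper open.
Joint ranges: [-2.88, 2.88], [-0.31, 2.03], [-1.54, 1.56], [0.2, 2.42], [-1.41, 4.55], [0.19, 2.02], [-2.57, 2.57]. Speed limits (rad/s): [2.57, 2.57, 3.14, 3.14, 3.14, 3.14, 3.14].

INTERFACE

Orientations are given as a rotation vector (axis times angle).
In Python, from station import r gives the robot as it stands.
- The arm moves only by the shell command python3 -m creep 'ROWS' [OPENING]. ROWS is JSON, a list of rows, each a list of 4 numbers: the shift along the world's x, y, z in units of 200 mm (1.0 is 200 mm), then the turn about the world's z in units of 6 degrees (1.0 is 6 degrees). In form: [[dx, dy, dz, roll], ...]. A call has 1 to 5 rows; each row shifts and turns the commanded pose from where the row before left it; what a row does not reach is not made up. A row lasts 1/12 s, in which the tool goes at most 41.7 mm and 7.16 degrees, less where a joint would pass 70% of its speed; a pose out of reach is approached as far as the arm can. A call with a number of a shift or a turn outside -1 to 1 is refused whole. A call with a gripper value outside its range is refused whole. OPENING is the opening, from -1 (shut) to 1 (fully open), set as the call begins (- or left out, the last holds). The fingers move at their own pace and stop on an object; the grip force is fixed at half the most. Time passes only in rows, so rows that do not move let the fingers close. It gives the time, the measured TCP pose, the force, the opening and the grip force at its end, in the units of the state.
- r.state(): the state, without advancing time (a new reading comes with each control period).
- r.read_camera(name): name is "scene" or "top" or "wrist"; returns (picture, depth): 384x512x3 uint8, blue, green, red; 384x512 float32, m along the optical axis (not along the pixel's ray), 0 where there is no reading.
- r.calibration(name): a dict with "camera_matrix" (3x3 intrinsics, pixels), "origin" and "rotation" of the camera in the world; the wrist camera has in their place "tool_from_camera" (4x4, takes a point from camera to tool coordinates, whose origin is the TCP and whose axes are the flange's). Camera axes: x right, y down, z forward; pixel columns grow to the right and rows downward; lengths in m; the calibration is good to about 2 mm. The wrist camera is an equidistant fisheye: a pixel r from the principal point sees the ray r / f radians off the axis. A picture is of the moment at which its call begins: read the wrist's pose just before it. calibration takes no time and is no camera call.
- r.close_job(): hands the job in; it is judged then, once.
The state is a dict: "time_s": time; "qpos": joint angles; "joint_vel": joint speeds; "tau": joint torques, N m; "ee_pos": TCP position; "tool_rot": TCP orientation; "contact_force": force on the tool from outside, world axes, zero at the start; "wrist_torque": the same for the moment, N m; "gripper_width": finger opening in m; "gripper_force": force on a finger pad.
Only numpy, scipy, OpenCV 4.12 (cv2) and the standard library are available. Lean on these libraries where they do the work, as an engineer would, in place of code of your own. Each camera call takes 0.05 s, during which the arm holds its last target. There are 200 camera calls.

TASK

Fold the wooden front flap of the metal jar case all the way down, then turn the jar carousel by its black knob until the jar with the red lid stands squarely in the middle of the open front. Finish while still gripping the knob, holding the carousel still so the decorator can take the jar; do not let go. Leave the cookie pan, the loose shaker jar and the piping nozzle where they are.

Things in the scene. Friction and masses are not known exactly. Their poses are not given: they have to be found in the camera images.
- case: Open-topped aluminium case, fixed, 235 (x) x 226 (y) mm, walls 90 mm high. Origin: on the carousel axis at table level; -x is the front (robot side), y left, z up. Side walls 6 mm thick at y = +-110 mm, back wall at x = 102 mm. The front, x = -125 mm, is closed only by the flap; from its inner face (-120 mm) to the disc's rim (-80 mm) a 40 mm gap is free, down to the floor at 12 mm.
- flap (a joint): Dark wooden front flap with a brass top strip, 200 mm wide, 85 high, 10 thick, hinged at its bottom edge. Rad: 0 upright (closed), grows as the top swings out and down (to case -x), 1.55 fully down (stop). Starts within 0.1 of closed. Stiff hinge (0.13 N m): stays at any angle. No handle: push its inner face, e.g. with closed fingers from above through the gap, or pull its top edge.
- flap_hinge (a point): Middle of the flap's hinge line: at x = -125, z = 16 mm in the case frame, in the middle of the flap's thickness. The hinge line runs along case y.
- flap_edge (a point): Middle of the flap's free (top, brass) edge, 85 mm from the hinge line, in the middle of the thickness; 101 mm above the table when closed, about 18 mm when fully down.
- carousel: Turntable: disc, radius 80 mm, carrying six fixed white jars (38 mm across, tops 95 mm above the table, centres 58 mm from the axis), one with red lid and band, others green, grey, white, brown. Origin: on the axis, 20 mm above the table, z up; its -x points at the red jar (at the front when its yaw equals the case's). No stops; starts 0.7 rad or more off; light friction, stays put.
- red_jar (a point): Centre of the top of the red lid, 95 mm above the table, 58 mm from the carousel axis. At the front it lies at x = -58, y = 0 mm in the case frame.
- knob_grip (a point): Middle of the black bar-shaped knob, fixed to the carousel on its axis: 44 mm long (carousel x) x 18 mm thick (carousel y) x 40 mm high, from 110 to 150 mm above the table, its middle at 130. Pinch here from above, across the 18 mm thickness. The lids below end 15 mm under the knob.
- pan: Bystander: small loose aluminium pan of iced cookies, 150 x 110 x 16 mm, beside the case on its +y side. Origin: centre of its underside.
- shaker: Bystander: loose white jar with a green lid, 48 mm across, 85 mm tall, on the table at the case's -y side. Origin: centre of its underside.
- nozzle: Bystander: loose steel piping nozzle, a cone 34 mm across and 45 mm tall, on the table at the case's -y side. Origin: centre of its underside.

How it is judged:
By the outcome, as a careful person would: the job done as asked, in the order asked, and still so for the second after the job is handed in, while the arm keeps its last pose, push and grip.
It also fails if it takes over 72 s, if anything falls off the work surface, if the arm or the gripper's body presses on something with over 40 N, if the wrist force passes 120 N, or if a joint passes its speed limit or range.

## Working session

There is one attempt and no reset: what is moved stays moved. The work goes in short steps, Python scripts to look and compute and a shell command to move; the robot and the scene stay as the last step left them, time stands still between calls to the robot, and variables do not carry over. Pictures are saved under pics/ and viewed, at most 10 in all, crops included, and the job is handed in when it is done.

```bash
mkdir -p pics; ls; python3 - <<'E'
from station import r
import cv2,numpy as np
s=r.state();print({k:np.round(v,3).tolist() for k,v in s.items()})
for n in("scene","top"):
    p,d=r.read_camera(n);cv2.imwrite(f"pics/{n}0.png",p);np.savez(f"pics/{n}0.npz",p=p,d=d)
    c=r.calibration(n);print(n,{k:np.round(v,3).tolist() for k,v in c.items()})
a=cv2.imread("pics/scene0.png");b=cv2.imread("pics/top0.png")
E
```

```text
pics
{'time_s': 0.0, 'qpos': [1.406, 0.502, -0.427, 1.551, 0.221, 1.138, -0.21], 'joint_vel': [0.001, 0.0, 0.001, -0.0, -0.001, 0.001, 0.001], 'tau': [0.0, -56.661, -5.816, -27.912, -0.068, 0.031, 0.0], 'ee_pos': [0.269, -0.591, 0.244], 'tool_rot': [-3.068, -0.667, 0.001], 'contact_force': [0.622, 0.152, 0.542], 'wrist_torque': [-0.031, -0.009, -0.043], 'gripper_force': 0.0, 'gripper_width': 0.092}
scene {'camera_matrix': [[467.283, 0.0, 253.666], [0.0, 467.283, 188.629], [0.0, 0.0, 1.0]], 'origin': [1.407, 0.079, 0.704], 'rotation': [-1.673, -1.69, 0.854]}
top {'camera_matrix': [[429.884, 0.0, 256.18], [0.0, 429.884, 198.123], [0.0, 0.0, 1.0]], 'origin': [0.53, 0.048, 1.098], 'rotation': [-2.168, 2.14, -0.116]}
```

View pics/top0.png

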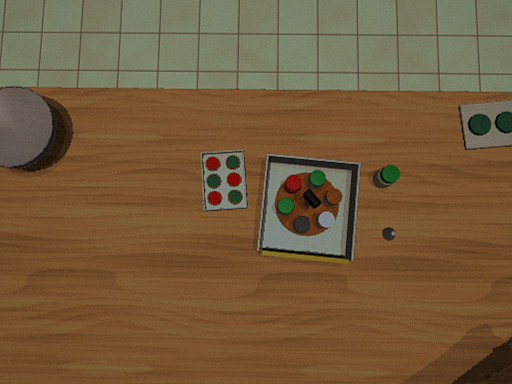

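View pics/scene0.png

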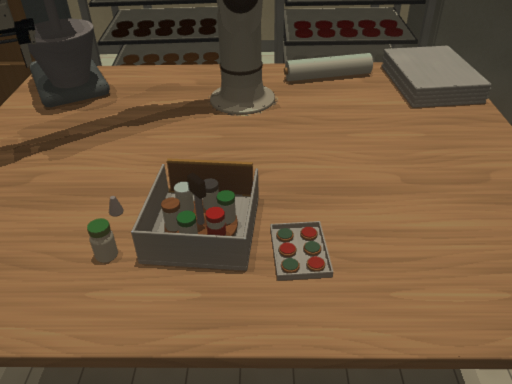

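The top view shows the case near pixel (310,207). The brass flap edge is at the bottom (about row 256), the knob at (312,199) and the red lid at (293,184), so the red jar is currently at the back left. Next I'll measure these from the depth data.

```bash
cat > h.py <<'E'
import numpy as np,cv2
from station import r
from scipy.spatial.transform import Rotation as R
def cloud(n,p,d):
    c=r.calibration(n);K=np.array(c["camera_matrix"]);v,u=np.mgrid[:384,:512]
    P=np.dstack([(u-K[0,2])/K[0,0]*d,(v-K[1,2])/K[1,1]*d,d])
    rot=np.array(c["rotation"]);M=R.from_rotvec(rot).as_matrix() if rot.ndim==1 else rot
    return P@M.T+np.array(c["origin"])
def shot(n,f=None):
    p,d=r.read_camera(n)
    if f: cv2.imwrite(f"pics/{f}.png",p)
    return p,cloud(n,p,d)
E
python3 - <<'E'
from h import *
z=np.load("pics/top0.npz");p,d=z["p"],z["d"];W=cloud("top",p,d)
print("table z",np.median(W[300:340,100:200,2]))
sub=np.zeros(d.shape,bool);sub[145:275,252:368]=1
Z=W[...,2];hsv=cv2.cvtColor(p,cv2.COLOR_BGR2HSV)
kn=sub&(Z>.125);q=W[kn];print("knob",kn.sum(),q.mean(0),cv2.minAreaRect((q[:,:2]*1000).astype(np.float32)))
red=sub&(abs(Z-.095)<.012)&(p[...,2]>90)&(p[...,1]<50)&(p[...,0]<50);q=W[red];print("red",red.sum(),q.mean(0))
rim=(sub&(Z>.075)&(Z<.112)).astype(np.uint8)
n,l,s,c=cv2.connectedComponentsWithStats(rim)
for i in range(1,n):
    q=W[l==i]
    if len(q)>15:print(i,len(q),q.mean(0).round(4),cv2.minAreaRect((q[:,:2]*1000).astype(np.float32)))
E
```

```text
table z -0.0016536742559524198
knob 240 [ 0.61563379 -0.03554031  0.38771003] ((591.1615600585938, -11.550148010253906), (42.39568328857422, 171.30076599121094), 45.80787658691406)
red 233 [ 0.68526741 -0.04283804  0.0931145 ]
1 911 [ 0.6704 -0.078   0.0864] ((633.9193115234375, -64.29840087890625), (226.46531677246094, 234.8813934326172), 84.80516052246094)
2 219 [ 0.7001 -0.0826  0.0927] ((700.8802490234375, -82.85819244384766), (37.925113677978516, 36.297386169433594), 0.5296433568000793)
3 215 [ 0.6884 -0.0264  0.0925] ((689.078857421875, -26.546051025390625), (36.798248291015625, 35.533790588378906), 0.6193701028823853)
4 222 [ 0.6569 -0.1207  0.0926] ((657.6156005859375, -121.5531997680664), (36.396583557128906, 37.952239990234375), 45.419410705566406)
5 212 [ 0.6338 -0.0081  0.0931] ((634.1176147460938, -7.992073059082031), (36.06159210205078, 35.34123611450195), 0.20107923448085785)
7 221 [ 0.6022 -0.1027  0.0927] ((602.3671875, -103.19993591308594), (35.40006637573242, 37.22151565551758), 0.5735872983932495)
8 221 [ 0.5907 -0.0462  0.0928] ((590.9942626953125, -46.64302444458008), (36.22296142578125, 37.15254592895508), 45.445064544677734)
9 461 [ 0.5156 -0.0535  0.0975] ((515.7996826171875, -53.038795471191406), (198.83888244628906, 12.27275562286377), 84.85733795166016)
```

```bash
python3 -m creep '[[0.09,0.178,0,-0.33],[0.09,0.178,0,-0.33],[0.09,0.178,0,-0.33],[0.09,0.178,0,-0.33],[0.09,0.178,0,-0.33]]' -1; python3 -m creep '[[0.09,0.178,0,-0.33],[0.09,0.178,0,-0.33],[0.09,0.178,0,-0.33],[0.09,0.178,0,-0.33],[0.09,0.178,0,-0.33]]'
cat > st.py <<'E'
from h import *
C=np.array([.6459,-.0648]);psi=np.deg2rad(-5.17)
s=r.state();M=R.from_rotvec(s["tool_rot"]).as_matrix();p=np.array(s["ee_pos"])
c,n=np.cos(psi),np.sin(psi);d=p[:2]-C
print("t",round(s["time_s"],2),"p",p.round(4),"case",np.round([c*d[0]+n*d[1],-n*d[0]+c*d[1]],4),"yawY",np.rad2deg(np.arctan2(M[1,1],M[0,1])).round(1),"tilt",M[:,2].round(3),"F",np.round(s["contact_force"],1),"g",round(s["gripper_width"],4),round(s["gripper_force"],1),"q",np.round(s["qpos"],2))
E
python3 st.py
```

```text
time_s: 0.52
ee_pos: [0.3599, -0.4114, 0.2451]
tool_rot: [-3.116, -0.396, 0.001]
contact_force: [1.7, -0.5, 0.3]
gripper_width: 0.0632
gripper_force: 0.0
time_s: 0.93
ee_pos: [0.4499, -0.2335, 0.2454]
tool_rot: [3.139, 0.126, -0.001]
contact_force: [0.5, 0.4, -0.7]
gripper_width: 0.0298
gripper_force: 0.0
t 0.93 p [ 0.4499 -0.2335  0.2454] case [-0.18   -0.1857] yawY -85.4 tilt [-0. -0. -1.] F [ 0.5  0.4 -0.7] g 0.0298 0.0 q [ 0.91  0.26 -0.56  1.9   0.16  1.03 -1.21]
```

```bash
python3 -m creep '[[0.094,0.178,0,-0.33],[0.094,0.178,0,-0.33],[0.094,0.178,0,-0.33],[0.094,0.178,0,-0.33],[0.094,0.178,0,-0.33]]' -1; python3 st.py; python3 - <<'E'
from h import *
p,W=shot("top","top1");Z=W[...,2]
cv2.imwrite("pics/top1c.png",cv2.resize(p[130:290,220:410],None,fx=3.5,fy=3.5,interpolation=cv2.INTER_CUBIC))
E
```

```text
time_s: 1.35
ee_pos: [0.544, -0.0557, 0.2453]
tool_rot: [3.138, -0.145, -0.001]
contact_force: [1.0, -0.0, 0.0]
gripper_width: 0.0006
gripper_force: 0.0
t 1.35 p [ 0.544  -0.0557  0.2453] case [-1.024e-01 -1.000e-04] yawY -95.3 tilt [-0. -0. -1.] F [ 1. -0.  0.] g 0.0006 0.0 q [ 0.55  0.34 -0.61  1.81  0.22  1.06 -1.81]
```

View pics/top1c.png

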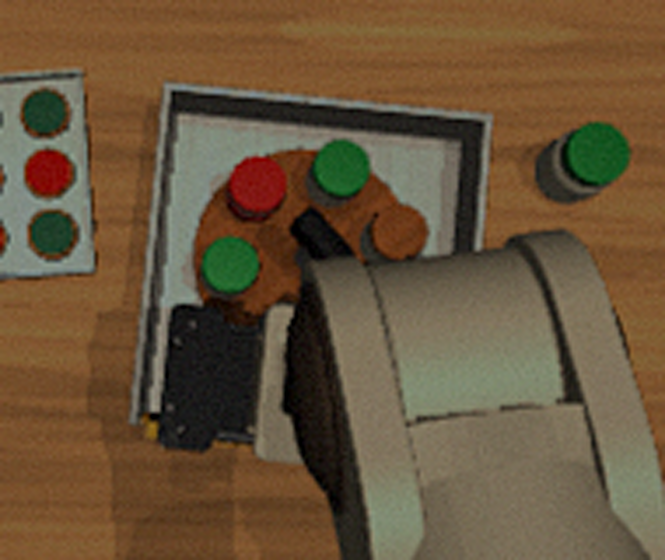

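The gripper's black body lies squarely across the front, over the gap. The red lid shows at crop (257,187). I'll lower the fingers into the gap.

```bash
python3 -m creep '[[0,0,-0.18,0],[0,0,-0.18,0],[0,0,-0.18,0],[0,0,-0.1,0],[0,0,-0.085,0]]'; python3 st.py
```

```text
time_s: 1.82
ee_pos: [0.5417, -0.0574, 0.0977]
tool_rot: [-3.138, 0.141, 0.006]
contact_force: [-0.3, 0.2, 1.0]
gripper_width: 0.0003
gripper_force: 0.0
t 1.82 p [ 0.5417 -0.0574  0.0977] case [-0.1045 -0.002 ] yawY -95.2 tilt [-0.004  0.001 -1.   ] F [-0.3  0.2  1. ] g 0.0003 0.0 q [ 0.48  0.54 -0.53  1.92  0.37  0.78 -1.92]
```

```bash
python3 -m creep '[[-0.055,0.005,0,0],[-0.055,0.005,0,0],[-0.055,0.005,-0.01,0],[-0.055,0.005,-0.03,0],[-0.06,0.005,-0.035,0]]'; python3 st.py;  python3 - <<'E'
from h import *
p,_=shot("scene","scene1")
cv2.imwrite("pics/scene1c.png",cv2.resize(p[90:290,80:350],None,fx=2.5,fy=2.5))
E
```

```text
time_s: 2.23
ee_pos: [0.4892, -0.0525, 0.0862]
tool_rot: [-3.138, 0.142, -0.006]
contact_force: [3.3, -0.6, 0.7]
gripper_width: 0.0005
gripper_force: 1.4
t 2.23 p [ 0.4892 -0.0525  0.0862] case [-0.1572 -0.0019] yawY -95.2 tilt [ 0.004  0.    -1.   ] F [ 3.3 -0.6  0.7] g 0.0005 1.4 q [ 0.5   0.48 -0.53  2.06  0.38  0.69 -1.94]
```

View pics/scene1c.png

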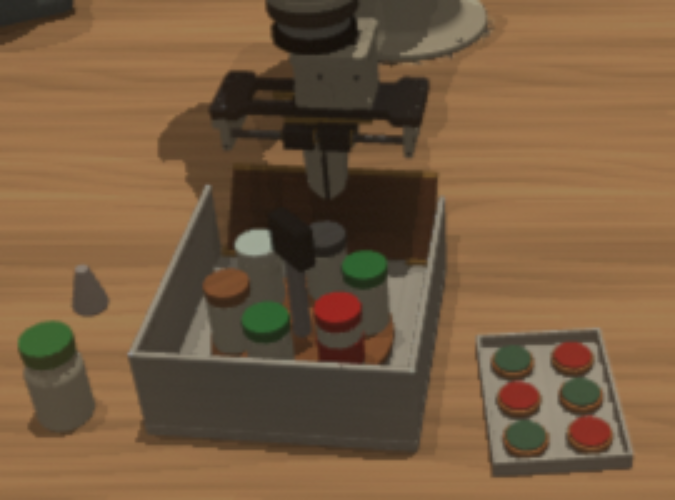

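The closed fingers are pushing the flap's inner face at crop (325,185), and the flap is tilting out at about 3 N. I'll continue along the arc.

```bash
python3 -m creep '[[-0.05,0.004,-0.055,0],[-0.05,0.004,-0.06,0],[-0.02,0.002,-0.055,0],[-0.015,0.001,-0.05,0],[0,0,0,0]]'; python3 st.py
```

```text
time_s: 2.7
ee_pos: [0.4612, -0.0504, 0.0415]
tool_rot: [3.138, -0.142, 0.001]
contact_force: [0.1, -1.5, 1.7]
gripper_width: 0.0006
gripper_force: 0.8
t 2.7 p [ 0.4612 -0.0504  0.0415] case [-0.1853 -0.0023] yawY -95.2 tilt [ 0.    -0.001 -1.   ] F [ 0.1 -1.5  1.7] g 0.0006 0.8 q [ 0.46  0.52 -0.48  2.14  0.44  0.57 -2.01]
```

```bash
python3 -m creep '[[0,0,-0.01,0],[0,0,-0.01,0],[0,0,0,0]]'; python3 st.py
```

```text
time_s: 2.95
ee_pos: [0.4613, -0.0504, 0.0408]
tool_rot: [3.135, -0.141, -0.0]
contact_force: [-13.0, -0.5, 49.3]
gripper_width: 0.0007
gripper_force: 24.4
t 2.95 p [ 0.4613 -0.0504  0.0408] case [-0.1851 -0.0023] yawY -95.2 tilt [-0.    -0.004 -1.   ] F [-13.   -0.5  49.3] g 0.0007 24.4 q [ 0.45  0.53 -0.48  2.14  0.45  0.57 -2.01]
```

That's the stop, so I'll retreat and look.

```bash
python3 -m creep '[[0,0,0.1,0],[0,0,0.2,0],[0,0,0.2,0.9],[0,0,0.2,0.9],[0,0,0.2,0.9]]' 1; python3 -m creep '[[0,0,0.1,1],[0,0,0,1],[0,0,0,1],[0,0,0,1],[0,0,0,1]]'; python3 st.py; python3 - <<'E'
from h import *
p,W=shot("top","top2");Z=W[...,2]
cv2.imwrite("pics/top2c.png",cv2.resize(p[130:330,200:420],None,fx=3,fy=3,interpolation=cv2.INTER_CUBIC))
sub=np.zeros(Z.shape,bool);sub[145:275,252:368]=1
k=sub&(abs(Z-.148)<.008)&(p.max(2)<60);q=W[k]
print(k.sum(),q.mean(0),cv2.minAreaRect((q[:,:2]*1000).astype(np.float32)))
E
```

```text
time_s: 3.37
ee_pos: [0.46, -0.05, 0.2189]
tool_rot: [-3.126, -0.31, 0.003]
contact_force: [0.8, -0.3, -0.7]
gripper_width: 0.0289
gripper_force: 0.0
time_s: 3.78
ee_pos: [0.4605, -0.0505, 0.2375]
tool_rot: [-2.94, -1.108, 0.001]
contact_force: [-0.2, -0.4, -0.1]
gripper_width: 0.0625
gripper_force: 0.0
t 3.78 p [ 0.4605 -0.0505  0.2375] case [-0.186  -0.0025] yawY -48.7 tilt [-0.001 -0.    -1.   ] F [-0.2 -0.4 -0.1] g 0.0625 0.0 q [ 0.78  0.22 -0.82  2.    0.19  1.   -0.98]
156 [ 0.6460421  -0.06378411  0.14739357] ((646.4990234375, -64.48291778564453), (41.587120056152344, 18.019514083862305), 41.50531005859375)
```

View pics/top2c.png

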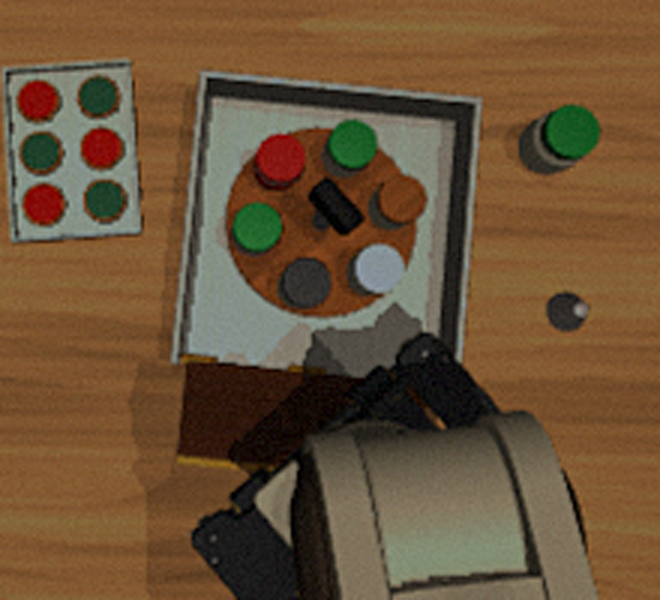

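The flap lies folded down at crop (180–300, 360–465). The carousel hasn't moved, with the red lid still at crop (280,160). The knob is confirmed at (0.646,-0.064), 41.5°. Next I'll move over the knob.

```bash
python3 -m creep '[[0.186,-0.014,0,0],[0.186,-0.014,0,0],[0.186,-0.014,0,0],[0.186,-0.014,0,0],[0.186,-0.014,0,0.03]]' 1; python3 -m creep '[[0,0,0,0]]'; python3 st.py; python3 - <<'E'
from h import *
p,W=shot("top")
C=np.array([.6459,-.0648]);psi=np.deg2rad(-5.17);c,n=np.cos(psi),np.sin(psi)
d=W[...,:2]-C;x=c*d[...,0]+n*d[...,1];y=-n*d[...,0]+c*d[...,1];Z=W[...,2]
m=(x<-.135)&(x>-.205)&(abs(y)<.09)&(Z<.1)
print(m.sum(),np.polyfit(-x[m],Z[m],1),[(lo,np.median(Z[m&(x<-lo)&(x>-lo-.015)]).round(4)) for lo in(.135,.15,.165,.18,.19)])
t=(x<-.25)&(x>-.3)&(abs(y)<.1);print("table",np.median(Z[t]))
E
```

```text
time_s: 4.25
ee_pos: [0.648, -0.0649, 0.2365]
tool_rot: [-2.942, -1.1, 0.003]
contact_force: [0.5, 0.0, 1.1]
gripper_width: 0.0915
gripper_force: 0.0
time_s: 4.33
ee_pos: [0.6518, -0.0651, 0.235]
tool_rot: [-2.941, -1.098, -0.003]
contact_force: [0.2, -0.7, -0.0]
gripper_width: 0.0914
gripper_force: 0.0
t 4.33 p [ 0.6518 -0.0651  0.235 ] case [0.0059 0.0002] yawY -49.1 tilt [ 0.001  0.003 -1.   ] F [ 0.2 -0.7 -0. ] g 0.0914 0.0 q [ 0.55  0.59 -0.72  1.54  0.4   1.17 -1.1 ]
2088 [0.02308511 0.01629634] [(0.135, np.float64(0.0198)), (0.15, np.float64(0.0199)), (0.165, np.float64(0.0202)), (0.18, np.float64(0.0206)), (0.19, np.float64(0.021))]
table -0.0016737642725108692
```

```bash
python3 -m creep '[[-0.025,0.004,0,0.1],[0,0,-0.1,0],[0,0,-0.1,0],[0,0,0,0]]'; python3 st.py
```

```text
time_s: 4.72
ee_pos: [0.6374, -0.0638, 0.194]
tool_rot: [-2.933, -1.12, 0.011]
contact_force: [-0.5, -0.3, -1.0]
gripper_width: 0.0919
gripper_force: 0.0
t 4.72 p [ 0.6374 -0.0638  0.194 ] case [-0.0086  0.0003] yawY -48.2 tilt [-0.007 -0.001 -1.   ] F [-0.5 -0.3 -1. ] g 0.0919 0.0 q [ 0.55  0.61 -0.71  1.61  0.43  1.09 -1.11]
```

Motion hasn't settled, so I'll add a hold.

```bash
python3 -m creep '[[0,0,0,0],[0,0,0,0],[0,0,0,0],[0,0,0,0]]'; python3 st.py
```

```text
time_s: 5.05
ee_pos: [0.6423, -0.0634, 0.1991]
tool_rot: [2.934, 1.12, 0.003]
contact_force: [-1.1, 0.5, 0.1]
gripper_width: 0.0918
gripper_force: 0.0
t 5.05 p [ 0.6423 -0.0634  0.1991] case [-0.0037  0.0011] yawY -48.2 tilt [ 0.002 -0.    -1.   ] F [-1.1  0.5  0.1] g 0.0918 0.0 q [ 0.55  0.6  -0.71  1.6   0.43  1.1  -1.11]
```

```bash
python3 -m creep '[[0.01,-0.0025,-0.08,-0.05],[0.01,-0.0025,-0.09,0],[0,0,-0.09,0],[0,0,-0.08,0],[0,0,0,0]]'; python3 -m creep '[[0,0,0,0],[0,0,0,0],[0,0,0,0]]'; python3 st.py
```

```text
time_s: 5.47
ee_pos: [0.6432, -0.0647, 0.1254]
tool_rot: [-2.936, -1.112, 0.009]
contact_force: [-1.1, 1.3, -1.3]
gripper_width: 0.0921
gripper_force: 0.0
time_s: 5.72
ee_pos: [0.6467, -0.0642, 0.1308]
tool_rot: [2.937, 1.113, 0.003]
contact_force: [-0.1, -0.3, -0.3]
gripper_width: 0.0917
gripper_force: 0.0
t 5.72 p [ 0.6467 -0.0642  0.1308] case [0.0007 0.0006] yawY -48.5 tilt [ 0.002  0.    -1.   ] F [-0.1 -0.3 -0.3] g 0.0917 0.0 q [ 0.52  0.69 -0.67  1.64  0.49  0.99 -1.15]
```

Centred on the knob at the right height. I'll close the gripper.

```bash
python3 -m creep '[[0,0,0,0],[0,0,0,0],[0,0,0,0],[0,0,0,0],[0,0,0,0]]' -1;python3 -m creep '[[0,0,0,0],[0,0,0,0],[0,0,0,0],[0,0,0,0],[0,0,0,0]]';python3 -m creep '[[0,0,0,0],[0,0,0,0],[0,0,0,0],[0,0,0,0],[0,0,0,0]]'; python3 st.py
```

```text
time_s: 6.13
ee_pos: [0.6458, -0.0645, 0.1297]
tool_rot: [2.938, 1.113, 0.0]
contact_force: [-0.1, -0.2, -0.6]
gripper_width: 0.0629
gripper_force: 0.0
time_s: 6.55
ee_pos: [0.6457, -0.0644, 0.1295]
tool_rot: [-2.938, -1.113, 0.0]
contact_force: [0.3, -0.2, -0.3]
gripper_width: 0.0298
gripper_force: 0.0
time_s: 6.97
ee_pos: [0.6462, -0.0651, 0.1295]
tool_rot: [2.937, 1.112, 0.001]
contact_force: [3.3, -2.4, -2.6]
gripper_width: 0.0182
gripper_force: 30.0
t 6.97 p [ 0.6462 -0.0651  0.1295] case [ 0.0004 -0.0002] yawY -48.5 tilt [ 0.001 -0.    -1.   ] F [ 3.3 -2.4 -2.6] g 0.0182 30.0 q [ 0.52  0.69 -0.66  1.64  0.49  0.99 -1.15]
```

```bash
python3 -m creep '[[0,0,0,0.3],[0,0,0,0.6],[0,0,0,0.7],[0,0,0,0.7],[0,0,0,0.7]]'; python3 st.py
```

```text
time_s: 7.38
ee_pos: [0.6463, -0.065, 0.1296]
tool_rot: [2.725, 1.562, 0.001]
contact_force: [3.6, -2.3, -2.9]
gripper_width: 0.018
gripper_force: 30.0
t 7.38 p [ 0.6463 -0.065   0.1296] case [ 0.0004 -0.0002] yawY -30.3 tilt [ 0.001 -0.    -1.   ] F [ 3.6 -2.3 -2.9] g 0.018 30.0 q [ 0.57  0.71 -0.73  1.64  0.54  1.01 -0.88]
```

```bash
A='x'; python3 -m creep '[[0,0,0,0.8],[0,0,0,0.8],[0,0,0,0.8],[0,0,0,0.8],[0,0,0,0.8]]' | grep -E 'force'; python3 -m creep '[[0,0,0,0.8],[0,0,0,0.8],[0,0,0,0.8],[0,0,0,0.8],[0,0,0,0.8]]'| grep -E 'force'; python3 st.py
```

```text
contact_force: [3.1, -1.6, -2.3]
gripper_force: 30.0
contact_force: [3.9, -1.2, -2.6]
gripper_force: 30.0
t 8.22 p [ 0.6464 -0.0651  0.1296] case [ 0.0005 -0.0002] yawY 17.7 tilt [ 0.001 -0.    -1.   ] F [ 3.9 -1.2 -2.6] g 0.0176 30.0 q [ 0.67  0.78 -0.91  1.63  0.69  1.08 -0.14]
```

```bash
python3 -m creep '[[0,0,0,0.8],[0,0,0,0.8],[0,0,0,0.8],[0,0,0,0.8],[0,0,0,0.8]]' | grep -E 'force'; python3 -m creep '[[0,0,0,0.8],[0,0,0,0.8],[0,0,0,0.8],[0,0,0,0.6],[0,0,0,0.3]]'| grep -E 'force'; python3 -m creep '[[0,0,0,0],[0,0,0,0],[0,0,0,0]]'| grep -E 'force'; python3 st.py;  python3 - <<'E'
from h import *
p,W=shot("top","top3")
cv2.imwrite("pics/top3c.png",cv2.resize(p[130:330,200:420],None,fx=3,fy=3,interpolation=cv2.INTER_CUBIC))
E
```

```text
contact_force: [4.9, -1.3, -3.1]
gripper_force: 30.0
contact_force: [3.4, -1.2, -2.3]
gripper_force: 30.0
contact_force: [5.9, -2.7, -3.7]
gripper_force: 30.0
t 9.3 p [ 0.6464 -0.065   0.1296] case [ 0.0006 -0.0002] yawY 61.2 tilt [ 0.001 -0.    -1.   ] F [ 5.9 -2.7 -3.7] g 0.0178 30.0 q [ 0.74  0.86 -1.06  1.63  0.81  1.15  0.54]
```

View pics/top3c.png

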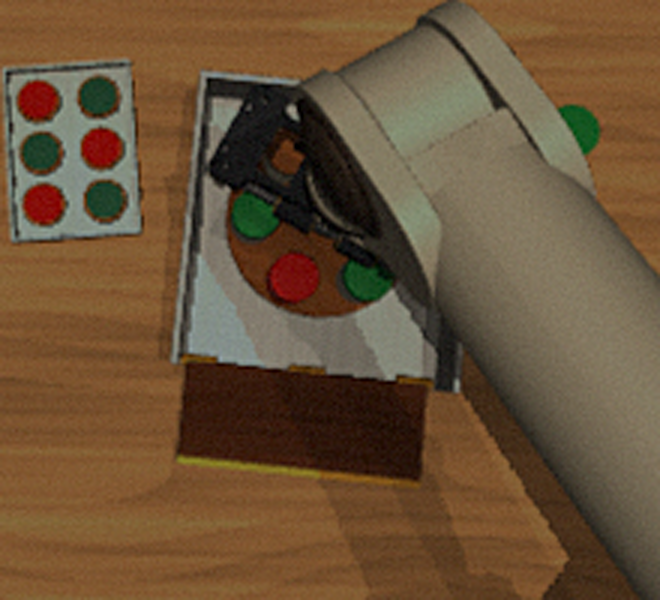

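The red lid is at crop (293,277), direction about 150°, so the knob turns without slipping. About 23.6° remains.

```bash
python3 -m creep '[[0,0,0,0.7],[0,0,0,0.8],[0,0,0,0.8],[0,0,0,0.8],[0,0,0,0.5]]' | grep -E 'force'; python3 -m creep '[[0,0,0,0.33],[0,0,0,0],[0,0,0,0],[0,0,0,0]]'| grep -E 'force'; python3 st.py;  python3 - <<'E'
from h import *
p,W=shot("top","top4");Z=W[...,2]
cv2.imwrite("pics/top4c.png",cv2.resize(p[130:330,200:420],None,fx=3,fy=3,interpolation=cv2.INTER_CUBIC))
sub=np.zeros(Z.shape,bool);sub[170:275,252:368]=1
m=sub&(abs(Z-.0928)<.012)
n,l,s,c=cv2.connectedComponentsWithStats(m.astype(np.uint8))
C=np.array([.6459,-.0648])
for i in range(1,n):
    q=W[l==i]
    if len(q)>60:
        b=np.array(cv2.minAreaRect((q[:,:2]).astype(np.float32)*1000)[0])/1000
        d=b-C;print(len(q),b,np.hypot(*d),np.rad2deg(np.arctan2(d[1],d[0])),p[l==i].mean(0).round())
E
```

```text
contact_force: [4.7, -1.0, -2.7]
gripper_force: 30.0
contact_force: [4.7, -2.7, -3.1]
gripper_force: 30.0
t 10.1 p [ 0.6464 -0.0649  0.1296] case [ 0.0005 -0.0001] yawY 84.8 tilt [ 0.001 -0.    -1.   ] F [ 4.7 -2.7 -3.1] g 0.0174 30.0 q [ 0.77  0.91 -1.13  1.63  0.88  1.19  0.92]
210 [0.623177   0.04723254] 0.11431370798646927 101.46548220052138 [ 91. 102. 105.]
121 [ 0.67405194 -0.02124348] 0.05186234168281928 57.12415204681066 [14. 33. 63.]
163 [ 0.61630725 -0.01156385] 0.06090827706984019 119.06867499980041 [29. 69. 22.]
72 [ 0.60405542 -0.10417783] 0.0574594000801224 -136.73955351914822 [20. 46. 16.]
212 [ 0.58785065 -0.05961706] 0.05828027313933934 174.89787348905796 [ 10.  14. 111.]
62 [ 0.53120599 -0.16489029] 0.15222608549641956 -138.88969555311184 [64. 73. 78.]
```

View pics/top4c.png

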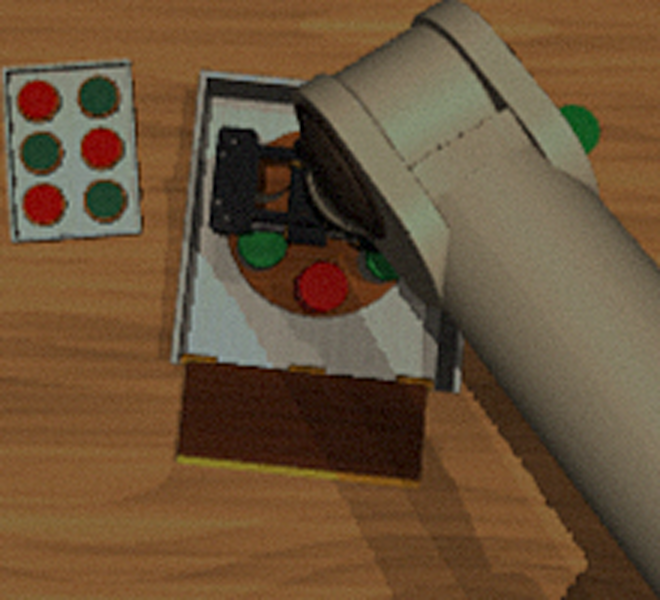

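The red lid is at crop (322,287), measured direction 174.9° against a target of 174.83°. The flap is flat, the pan and shaker haven't moved, and the grip is steady at 30 N. Handing in.

```bash
python3 -c "
from station import r
print(r.close_job())"
```

```text
the job is handed in; nothing more can be done
None
```

The flap is folded fully down and the red-lidded jar stands in the middle of the open front, within about 0.1° of square by the top camera. The gripper still holds the knob at 30 N, the pan and shaker look unmoved in the last picture (the arm hid the nozzle, which was never approached), and the job was handed in at about 10 s.

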